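# Batch spare lens mounts through the ratchet-locked drop-bottom hopper

### The arm

A 6-joint arm with a two-finger parallel gripper is mounted at the origin on the work surface. World frame = base frame: x ahead of the robot, y to its left, z up, the work surface at z = 0. Lengths are in mm, angles in rad, forces in N, time in s.
With the tool pointing down it reaches from about 325 to 875 mm from the base axis. Payload 4.4 kg.
Tool frame: the origin (TCP) lies on the centre line of the jaws, within the pads' length; the fingertips stand 22 mm ahead of it and the grasp point (between the pads) lies 3 mm ahead of it; z points along the fingers, y is the line along which they close (so a half turn about z gives the same grasp; the last joint's range is limited). The gripper opens to 85 mm and grips with 20 to 120 N. Pads are 22 mm wide; open, the fingers measure 114 mm over their backs; the gripper's body (76 mm by 85 mm) begins 54 mm behind the grasp point. The pads swing forward as they close: fully open they stand 13 mm farther back than shut.
Start: joints at [1.111, 0.207, 1.542, -0, 1.393, -0.15], TCP at [175.309, 547.626, 253.282] pointing down, gripper open.
Joint ranges: [-2.73, 2.73], [-0.86, 2.22], [0.23, 2.46], [-1.11, 4.25], [0.08, 2.63], [-2.82, 2.82]. Speed limits (rad/s): [2.79, 2.79, 3.14, 3.14, 3.14, 3.14].

### API

Orientations are given as a unit quaternion [w, x, y, z].
In Python, from bench import ctrl gives the robot as it stands.
- The arm moves only by the tool servo_tool, never from a script. Its argument "moves" is a list that holds one entry, the list of rows, each a list of 5 numbers: the closure, from -1 (fully open) to 1 (shut), then the shift along the world's x, y, z as a fraction of full scale, then the turn about the world's z as a fraction of full scale. A call has exactly 10 rows; each row shifts and turns the commanded pose from where the row before left it; what a row does not reach is not made up. Full scale, the value 1, is 0.1 m for a shift and 180 degrees for a turn. A row lasts 1/12 s, in which the tool goes at most 41.7 mm and 7.16 degrees, less where a joint would pass 70% of its speed; a pose out of reach is approached as far as the arm can. A call with a number of a shift or a turn outside -1 to 1 is refused whole. A call with a gripper value outside its range is refused whole. The fingers move at their own pace and stop on an object; the grip force is fixed at half the most. Time passes only in rows, so rows that do not move let the fingers close, or fill a call up. It gives the time, the measured TCP pose, the force, the opening and the grip force at its end, in the units of the state.
- ctrl.get_state(): the state, without advancing time (a new reading comes with each control period).
- ctrl.snapshot(name): name is "scene" or "top"; returns a dict with "img" (400x640x3 uint8, red, green, blue), "intrinsics" (3x3 intrinsics, pixels), "R" (3x3) and "t" (3): a world point X has camera coordinates R X + t. Camera axes: x right, y down, z forward; pixel columns grow to the right and rows downward; lengths in mm; the calibration is good to about 2 mm. A picture is of the moment at which its call begins. There is no depth.
- ctrl.hand_in(): hands the job in; it is judged then, once.
The state is a dict: "t": time; "joint_positions": joint angles; "dq": joint speeds; "tau": joint torques, N m; "tcp_pos": TCP position; "orientation": TCP orientation; "wrist_force": force on the tool from outside, world axes, zero at the start; "torque": the same for the moment, N m; "gripper_width": opening from 0.0 (shut) to 1.0 (fully open); "grip_force": force on a finger pad.
Only numpy, scipy, OpenCV 4.12 (cv2) and the standard library are available. Lean on these libraries where they do the work, as an engineer would, in place of code of your own. Each camera call takes 0.05 s, during which the arm holds its last target. There are 200 camera calls.

### The job

Slide the clear tub fully in under the hopper and put every lens mount that lies on the table into the hopper, with its drop-bottom still locked. Only then work the ratchet handle back and forth until the red lock bar is clear of the latch, pull the yellow latch post so that the floor swings open and drops all the mounts into the tub, and finally slide the tub with the mounts fully out again; leave the microscope, slide box, bottle and jar where they stand.

Things in the scene. Friction and masses are not known exactly. Their poses are not given: they have to be found in the camera images.
- station: The hopper stand, fixed to the table, 261 mm tall. Origin: on the table under the middle of the hopper; own x points away from its front, own y to its left (the side where the tub slides out), z up. In front of the hopper and to its right runs a shelf, top 186 mm up, that carries latch, lock bar and ratchet. The tub's path on the left is clear.
- hopper_floor (a point): Centre of the hopper floor's upper face, 200 mm above the table; axes as the station's. The hopper is an open box, inside 140 mm (x) by 130 mm (y), walls 4 mm, rim (blue edge) 261 mm above the table. Below it clear sheets guide falling parts down to 65 mm above the table.
- tub (a joint): Slide of the clear open tub along the station's own +y: 0 = fully in under the hopper, 0.10 m = fully out. About 1.2 N moves it; it stays where it is left. It starts part way or fully out.
- tub_in (a point): Centre of the tub's inner floor, 8 mm above the table. The tub is 164 x 164 mm outside, walls 4 mm, rim 56 mm above the table; axes as the station's.
- tub_handle (a point): Blue upright post on the tub's left end, 16 mm (station x) by 14 mm (station y), from 12 to 86 mm above the table; this point is on its axis 70 mm up, 155 mm from the tub's centre along the station's +y. A 12 mm bar, 30 to 42 mm up, joins it to the tub.
- ratchet (a joint): Angle of the ratchet handle about the upright bolt axis, rad, 0 to 1.3 (stops at both ends), growing counter-clockwise from above. At 0 it points along the station's -y turned 0.2 rad clockwise (towards -x). Counter-clockwise swings carry the bolt along, clockwise ones click back freely; 12 teeth a turn, up to 0.52 rad lost per drive swing. About 4 N at the knob drives it; it stays where left.
- ratchet_knob (a point): Round upright black knob at the end of the ratchet handle, 22 mm across, from 233 to 277 mm above the table; this point is on its axis 258 mm up, 85 mm from the bolt axis. Steel handle below it, top at 233 mm.
- bolt_axis (a point): On the bolt axis, 229 mm above the table: (-85, -115) mm from the station's origin in its own x, y. The steel bolt head (22 mm) stands to 250 mm above the table.
- bolt (a joint): Angle of the lock bolt, rad, counter-clockwise from above, 0 to 5.0; starts at 0 to 0.4. A pinion on it draws the red lock bar back 8 mm per rad, away from the latch; the bar is clear of the latch's lug at 2.9 rad and more.
- keeper_tip (a point): Tip (left end) of the red lock bar, 11 mm wide, 200 mm above the table. The bar runs along the station's y in front of a dark lug on the latch and blocks it; the lug spans -45 to -15 mm in the station's y. At bolt angle 0 the tip is at y = -22 mm; it moves towards -y, and beyond -45 mm the latch is free.
- latch (a joint): Travel of the latch along the station's own -x (towards the front), 0 = shut, 0.035 m = fully pulled. About 2 N moves it once the lock bar is clear. The hopper floor comes free at about 0.02 m.
- latch_post (a point): Yellow upright post of the latch, 14 mm (station x) by 18 mm (station y), from 194 to 236 mm above the table; this point is on its axis 220 mm up; at latch 0 it is 118 mm from the hopper's middle along the station's -x, 37 mm clear of the hopper's front wall.
- trap (a joint): Angle of the hopper's hinged steel floor, rad: 0 = shut, 1.15 = hanging open; hinged along the far (+x) side, its near edge rests on the latch and falls by itself when the latch is pulled.
- mount1: lens mount: square black body 32 mm long (own x) and 28 x 28 mm across (own y and z), with a round chrome nose 22 mm across that sticks out 18 mm beyond the body along own +x and a red colour band; 50 mm long in all, 60 g or so. Origin: middle of the square black body. At the start it lies flat on the table (origin 14 mm up), pointing any way; absent in some starts.
- mount2: lens mount: square black body 32 mm long (own x) and 28 x 28 mm across (own y and z), with a round chrome nose 22 mm across that sticks out 18 mm beyond the body along own +x and a yellow colour band; 50 mm long in all, 60 g or so. Origin: middle of the square black body. At the start it lies flat on the table (origin 14 mm up), pointing any way; absent in some starts.
- mount3: lens mount: square black body 32 mm long (own x) and 28 x 28 mm across (own y and z), with a round chrome nose 22 mm across that sticks out 18 mm beyond the body along own +x and a green colour band; 50 mm long in all, 60 g or so. Origin: middle of the square black body. At the start it lies flat on the table (origin 14 mm up), pointing any way; absent in some starts.
- mount4: lens mount: square black body 32 mm long (own x) and 28 x 28 mm across (own y and z), with a round chrome nose 22 mm across that sticks out 18 mm beyond the body along own +x and a blue colour band; 50 mm long in all, 60 g or so. Origin: middle of the square black body. At the start it lies flat on the table (origin 14 mm up), pointing any way; absent in some starts.
- microscope: Bystander: small black and grey upright microscope, 282 mm tall, base 150 x 100 mm; origin: centre of its underside.
- slide_box: Bystander: flat wooden slide box 90 x 110 x 34 mm; origin: centre of its underside.
- drop_bottle: Bystander: amber dropper bottle, 34 mm across, 75 mm tall; origin: centre of its underside.
- screw_jar: Bystander: clear jar with a red cap, 56 mm across, 55 mm tall; origin: centre of its underside.
Not all that is in view belongs to the job. What is shaped like the mount3 but pink is not meant.

How it is judged:
By the outcome, as a careful person would: the job done as asked, in the order asked, and still so for the second after the job is handed in, with the robot touching nothing.
Of mount1, mount2, mount3, mount4 only 2 to 4 are there at a start; the rules pass over those that are not, and their reading is None.
At some moment in a run one of mount1, mount2, mount3, mount4 may be knocked a few centimetres aside while the robot is not near it.
Once in a run the grip may slacken for a moment while it holds something.
It also fails if it takes over 210 s, if anything falls off the work surface, if the arm or the gripper's body presses on something with over 40 N, if the wrist force passes 120 N, or if a joint passes its speed limit or range.

## Working session

There is one attempt and no reset: what is moved stays moved. The work goes in short steps, Python scripts to look and compute and a tool call to move; the robot and the scene stay as the last step left them, time stands still between calls to the robot, and variables do not carry over. Pictures are saved under pics/ and viewed, at most 14 in all, crops included, and the job is handed in when it is done.

Besides the shell and the picture viewer there is one more tool, called after ">>>" as name(argument=value, ...), one argument or row to a line, values as JSON. servo_tool: Moves the arm, as the interface text tells. Shift numbers are shares of 0.1 m and turn numbers shares of 180 degrees, none past 1 either way. Its arguments: {"type":"object","properties":{"moves":{"type":"array"}},"required":["moves"]}

```bash
mkdir -p pics; cat > h.py <<'E'
import numpy as np, cv2
from bench import ctrl
def snap(n,f=None):
    s=ctrl.snapshot(n)
    if f: cv2.imwrite('pics/'+f,cv2.cvtColor(s['img'],cv2.COLOR_RGB2BGR))
    return s
def P(s,X):
    c=np.array(s['R'])@np.array(X,float)+np.array(s['t']); p=np.array(s['intrinsics'])@c; return p[:2]/p[2]
def ray(s,px):
    R=np.array(s['R']);t=np.array(s['t']); d=R.T@np.linalg.inv(s['intrinsics'])@np.array([px[0],px[1],1.]); return -R.T@t,d
def atz(s,px,z):
    o,d=ray(s,px); return o+d*(z-o[2])/d[2]
def tri(s1,p1,s2,p2):
    o1,d1=ray(s1,p1);o2,d2=ray(s2,p2);d1=d1/np.linalg.norm(d1);d2=d2/np.linalg.norm(d2)
    k=np.linalg.lstsq(np.c_[d1,-d2],o2-o1,rcond=None)[0]
    a,b=o1+k[0]*d1,o2+k[1]*d2; return (a+b)/2,np.linalg.norm(a-b)
E
python3 - <<'E'
from h import *
np.set_printoptions(precision=1,suppress=True)
for n in('scene','top'):
    s=snap(n,n+'0.png'); print(n,s['intrinsics'],-np.array(s['R']).T@s['t'],s['R'])
st=ctrl.get_state();print(st)
E
```

```text
scene [[492.5   0.  321.9]
 [  0.  492.5 199.3]
 [  0.    0.    1. ]] [1208.8 -383.2 1100.5] [[ 0.4  0.9 -0. ]
 [ 0.7 -0.3 -0.6]
 [-0.6  0.3 -0.8]]
top [[405.9   0.  321.5]
 [  0.  405.9 201.4]
 [  0.    0.    1. ]] [ 451.   -97.6 1245.1] [[-0.  -1.  -0. ]
 [-1.   0.  -0.1]
 [ 0.1  0.  -1. ]]
{'t': 0.1, 'joint_positions': array([ 1.1,  0.2,  1.5, -0. ,  1.4, -0.2]), 'dq': array([-0., -0., -0., -0.,  0.,  0.]), 'tau': array([ -0. , -38.4, -29.3,  -0. ,   0. ,  -0. ]), 'tcp_pos': array([175. , 547. , 252.2]), 'orientation': array([-0. ,  0.2,  1. , -0. ]), 'wrist_force': array([-0.5, -0.1,  0.3]), 'torque': array([-0.,  0., -0.]), 'grip_force': 0.0, 'gripper_width': 1.0032089090632796}
```

View pics/scene0.png

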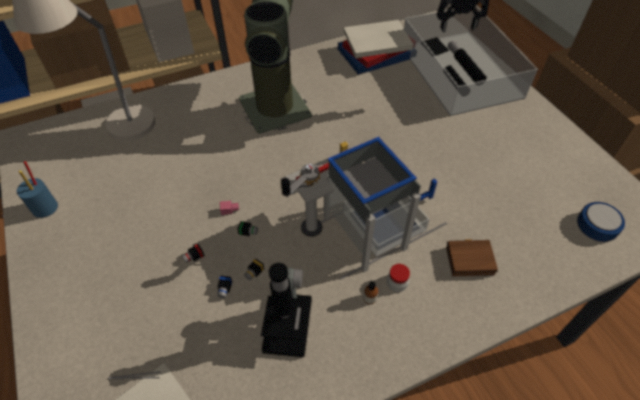

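View pics/top0.png

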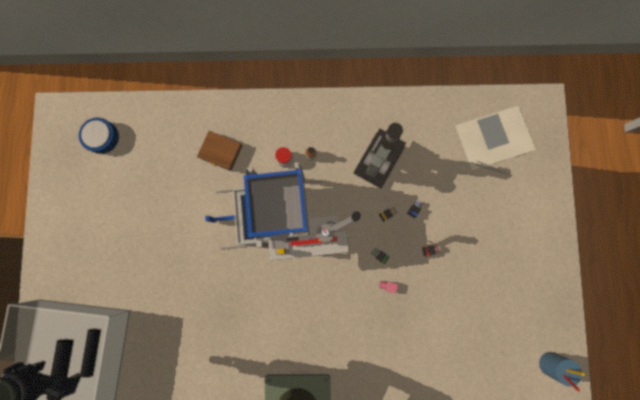

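The scene shows four mounts in both views. In top: red (431,250), yellow (388,214), green (380,256), blue (415,210). The pink lookalike is at (389,287). The hopper is at (275,203), the yellow post at (280,252), the red bar at (305,242), the knob at (356,216) and the tub handle at (213,218). Next, close crops.

```bash
python3 - <<'E'
import cv2
t=cv2.imread('pics/top0.png'); cv2.imwrite('pics/c1.png',cv2.resize(t[140:300,195:455],None,fx=3,fy=3,interpolation=cv2.INTER_CUBIC))
t=cv2.imread('pics/scene0.png'); cv2.imwrite('pics/c2.png',cv2.resize(t[130:310,180:445],None,fx=3,fy=3,interpolation=cv2.INTER_CUBIC))
E
```

```text
(no output)
```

View pics/c1.png

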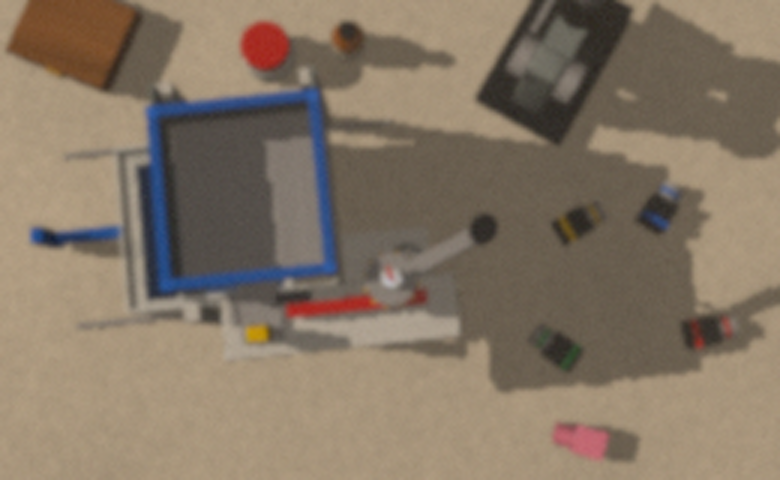

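View pics/c2.png

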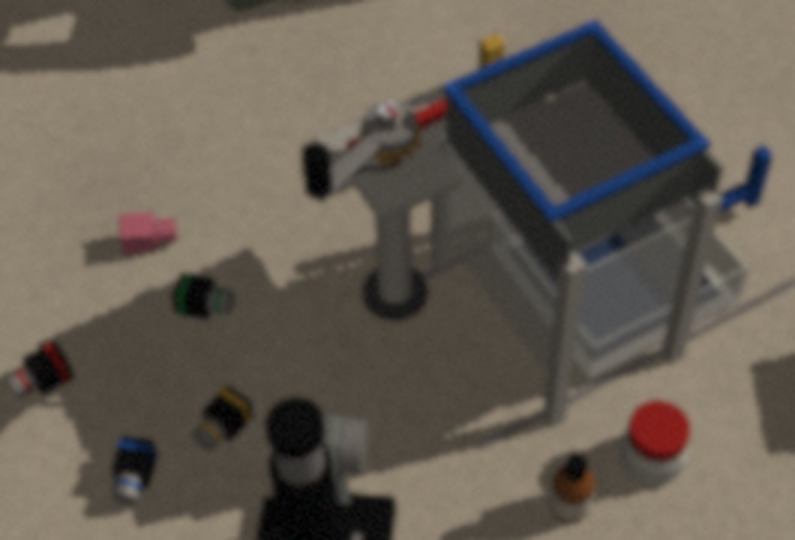

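The crops show the four real mounts with their noses (c1: green (560,350), yellow (575,222), blue (658,212), red (702,331)). The pink decoy at (585,440) is excluded. Now I fit the station and mount poses from both views.

```bash
cat > fit.py <<'E'
from h import *
from scipy.optimize import least_squares
np.set_printoptions(precision=1,suppress=True)
T=lambda u,v:((u+.5)/3-.5+195,(v+.5)/3-.5+140)
S=lambda u,v:((u+.5)/3-.5+180,(v+.5)/3-.5+130)
t=snap('top');s=snap('scene')
def st(p,x,y,z):
    c,n=np.cos(p[2]),np.sin(p[2]); return [p[0]+c*x-n*y,p[1]+n*x+c*y,z]
A=[(-74,-69,261,T(338,272),S(447,88)),(-74,69,261,T(160,292),S(596,22)),(74,69,261,T(148,107),S(708,143)),(74,-69,261,T(320,90),S(553,216)),(-118,0,236,T(257,332),S(491,40))]
f=lambda p:np.ravel([[P(t,st(p,*a[:3]))-a[3],P(s,st(p,*a[:3]))-a[4]] for a in A])
r=least_squares(f,[450,50,0]);p=r.x;print('station',p,r.fun)
np.save('st.npy',p)
inv=lambda X:np.array([[np.cos(p[2]),np.sin(p[2])],[-np.sin(p[2]),np.cos(p[2])]])@(np.array(X)[:2]-p[:2])
for n,a,b in[('rimc',T(338,272),S(447,88)),('knobtop',T(484,228),S(317,150)),('handle',T(40,236),S(762,152)),('post',T(257,332),S(491,42)),('green',T(560,350),S(190,297)),('gn',T(540,334),S(225,300)),('red',T(702,331),S(47,367)),('rn',T(733,325),S(17,383)),('yel',T(575,222),S(228,413)),('yn',T(603,209),S(206,437)),('blue',T(658,212),S(135,462)),('bn',T(669,190),S(128,492)),('keep',T(287,311),S(449,105))]:
    X,e=tri(t,a,s,b);print(n,X,'err%.1f'%e,'stn',inv(X))
for n,z,a in[('knob277',277,T(484,228)),('handle86',86,T(40,236)),('keep206',206,T(287,311)),('cap',55,T(265,46)),('bottle',75,T(348,36)),('micr',0,T(560,142)),('micr',0,T(478,98)),('pink',20,T(585,440)),('scopetop',282,(395,131))]:
    X=atz(t,a,z);print(n,X,inv(X))
E
python3 fit.py
```

```text
station [571.9  33.3   0.1] [-1.4 -0.7  0.1 -0.8  1.4 -1.5 -0.3 -0.1  0.6  0.5 -0.5 -0.2 -1.2  0.3
 -0.3 -0.1  0.2  0.5  0.4  0.4]
rimc [503.7 -43.8 257.9] err3.3 stn [-75.1 -70.5]
knobtop [ 535.8 -162.9  277.2] err0.2 stn [ -54.1 -192. ]
handle [550.2 250.9  84.2] err1.5 stn [ -1.5 218.6]
post [455.2  22.  236. ] err1.9 stn [-117.3   -0.4]
green [ 434.5 -257.5   14.5] err7.2 stn [-163.8 -276.8]
gn [ 451.7 -234.1   17.9] err0.1 stn [-144.4 -255.1]
red [ 452.8 -396.3   17.2] err1.8 stn [-158.4 -416.7]
rn [ 458.9 -425.2   19.9] err1.0 stn [-155.1 -446. ]
yel [ 563.3 -271.8   20.7] err0.1 stn [ -36.9 -303. ]
yn [ 576.7 -298.2   21.4] err4.2 stn [ -26.  -330.5]
blue [ 572.6 -356.5   17.3] err0.7 stn [ -35.4 -388.2]
bn [ 595.  -369.6   14.4] err1.7 stn [ -14.3 -403.3]
keep [469.2  -9.5 190.5] err25.1 stn [-106.2  -33.1]
knob277 [ 535.8 -163.   277. ] [ -54.1 -192.1]
handle86 [549.7 249.6  86. ] [ -2.  217.4]
keep206 [473.2   0.9 206. ] [-101.3  -23.1]
cap [740.5  37.2  55. ] [168.2 -11.7]
bottle [744.5 -46.9  75. ] [164.4 -95.8]
micr [ 648.2 -261.8    0. ] [  48.6 -300.9]
micr [ 695.5 -178.2    0. ] [ 103.5 -222. ]
pink [ 347.6 -275.4   20. ] [-251.9 -286.6]
scopetop [ 741.1 -261.7  282. ] [ 141.1 -309.4]
```

```bash
cat >> h.py <<'E'
from scipy.spatial.transform import Rotation as Ro
def W(x,y):
    p=np.load('st.npy');c,n=np.cos(p[2]),np.sin(p[2]);return np.array([p[0]+c*x-n*y,p[1]+n*x+c*y])
def I(X):
    p=np.load('st.npy');c,n=np.cos(p[2]),np.sin(p[2]);d=np.array(X)[:2]-p[:2];return np.array([c*d[0]+n*d[1],-n*d[0]+c*d[1]])
def yaw():
    q=ctrl.get_state()['orientation'];y=Ro.from_quat([q[1],q[2],q[3],q[0]]).apply([0,1,0]);return np.degrees(np.arctan2(y[1],y[0]))
def rep():
    s=ctrl.get_state();print('t%.1f'%s['t'],'tcp',s['tcp_pos'].round(1),'yaw%.1f'%yaw(),'q6 %.2f'%s['joint_positions'][5],'F',s['wrist_force'].round(1),'w%.2f g%.0f'%(s['gripper_width'],s['grip_force']))
E
python3 - <<'E'
from h import *
p=np.load('st.npy');print('stn yaw',np.degrees(p[2]),'handle',W(0,218),'in',W(0,155),'out',W(0,255),'hop',W(0,0)); rep()
s=ctrl.get_state();print(s['tcp_pos'],s['joint_positions'])
E
```

```text
stn yaw 5.317509919857797 handle [551.70507427 250.34472441] in [557.54359186 187.61584978] out [548.27610363 287.18549205] hop [571.90819862  33.28290426]
t0.2 tcp [175.1 547.2 252.5] yaw72.3 q6 -0.15 F [ 0.1  0.9 -1. ] w1.00 g0
[175.11074122 547.23136099 252.54202923] [ 1.11050262e+00  2.07153714e-01  1.54239502e+00  2.61520428e-06
  1.39349901e+00 -1.50505349e-01]
```

>>> servo_tool(
  moves=[
    [[-1,0.3,-0.237,0,0.0128],[-1,0.3,-0.237,0,0.0128],[-1,0.3,-0.237,0,0.0128],[-1,0.3,-0.237,0,0.0128],[-1,0.3,-0.237,0,0.0128],[-1,0.3,-0.237,0,0.0128],[-1,0.3,-0.237,0,0.0128],[-1,0.3,-0.237,0,0.0128],[-1,0.3,-0.237,0,0.0128],[-1,0.3,-0.237,0,0.0128]],
  ],
)

```text
t: 1.03
tcp_pos: [476.4, 309.2, 253.1]
orientation: [-0.0, -0.047, 0.999, 0.0]
wrist_force: [-0.2, 0.6, -0.2]
gripper_width: 0.996
grip_force: 0.0
```

>>> servo_tool(
  moves=[
    [[-1,0.25,-0.2,0,0],[-1,0.25,-0.2,0,0],[-1,0.26,-0.2,0,0],[-1,0,0,-0.1,0],[-1,0,0,-0.2,0],[-1,0,0,-0.2,0],[-1,0,0,0,0],[-1,0,0,0,0],[-1,0,0,0,0],[-1,0,0,0,0]],
  ],
)

```text
t: 1.87
tcp_pos: [552.1, 251.3, 205.0]
orientation: [0.001, -0.046, 0.999, 0.0]
wrist_force: [-0.8, 0.2, -0.8]
gripper_width: 1.0
grip_force: 0.0
```

```bash
python3 -c "
from h import *
rep()"
```

```text
t1.9 tcp [552.1 251.3 205. ] yaw95.3 q6 -1.38 F [-0.8  0.2 -0.8] w1.00 g0
```

>>> servo_tool(
  moves=[
    [[-1,0,0,-0.33,0],[-1,0,0,-0.33,0],[-1,0,0,-0.33,0],[-1,0,0,-0.32,0],[0.3,0,0,0,0],[1,0,0,0,0],[1,0,0,0,0],[1,0,0,0,0],[1,0,0,0,0],[1,0,0,0,0]],
  ],
)

```text
t: 2.7
tcp_pos: [553.1, 251.4, 75.0]
orientation: [0.002, -0.046, 0.999, 0.001]
wrist_force: [-0.7, -0.2, 13.4]
gripper_width: 0.155
grip_force: 61.2
```

>>> servo_tool(
  moves=[
    [[1,0,0,0,0],[1,0.01,-0.1,0,0],[1,0.01,-0.1,0,0],[1,0.01,-0.1,0,0],[1,0.01,-0.1,0,0],[1,0.01,-0.1,0,0],[1,0.01,-0.09,0,0],[1,0,-0.02,0,0],[1,0,-0.02,0,0],[1,0,0,0,0]],
  ],
)

```text
t: 3.53
tcp_pos: [559.0, 188.5, 75.0]
orientation: [0.002, -0.046, 0.999, 0.001]
wrist_force: [-0.6, 3.2, 7.7]
gripper_width: 0.153
grip_force: 59.2
```

```bash
python3 -c "
from h import *
rep();print(I(ctrl.get_state()['tcp_pos']))"
```

```text
t3.5 tcp [559.  188.5  75. ] yaw95.3 q6 -1.49 F [-0.6  3.2  7.7] w0.15 g59
[  1.57411128 155.78794535]
```

>>> servo_tool(
  moves=[
    [[1,0,-0.02,0,0],[1,0,-0.02,0,0],[1,0,0,0,0],[1,0,0,0,0],[1,0,0,0,0],[1,0,0,0,0],[1,0,0,0,0],[1,0,0,0,0],[1,0,0,0,0],[1,0,0,0,0]],
  ],
)

```text
t: 4.37
tcp_pos: [559.0, 188.4, 75.2]
orientation: [0.003, -0.046, 0.999, 0.004]
wrist_force: [-0.4, 14.4, 5.2]
gripper_width: 0.155
grip_force: 59.2
```

>>> servo_tool(
  moves=[
    [[-1,0,0,0,0],[-1,0,0,0,0],[-1,0,0,0,0],[-1,0,0,0,0],[-1,0,0,0.3,-0.039],[-1,0,0,0.4,-0.039],[-1,0,0,0.4,-0.039],[-1,0,0,0.4,-0.039],[-1,0,0,0.4,-0.039],[-1,0,0,0.35,-0.039]],
  ],
)

```text
t: 5.2
tcp_pos: [557.5, 183.0, 300.1]
orientation: [0.001, 0.319, 0.948, 0.0]
wrist_force: [0.3, 0.7, 0.0]
gripper_width: 1.001
grip_force: 0.0
```

>>> servo_tool(
  moves=[
    [[-1,-0.1,-0.35,0.2,-0.039],[-1,-0.1,-0.35,0,-0.039],[-1,-0.1,-0.35,0,-0.039],[-1,-0.1,-0.35,0,-0.039],[-1,-0.1,-0.35,0,-0.039],[-1,-0.1,-0.35,0,-0.039],[-1,-0.1,-0.35,0,-0.039],[-1,-0.1,-0.35,0,-0.039],[-1,-0.1,-0.35,0,-0.039],[-1,-0.1,-0.35,0,-0.039]],
  ],
)

```text
t: 6.03
tcp_pos: [456.1, -168.2, 317.2]
orientation: [-0.0, 0.806, 0.592, -0.0]
wrist_force: [1.0, 0.2, 0.3]
gripper_width: 1.002
grip_force: 0.0
```

```bash
cat > trk.py <<'E'
from h import *
import sys
ref=cv2.imread('pics/top0.png');refs=cv2.imread('pics/scene0.png')
M=dict(green=(381,256),red=(429,250),yel=(387,214),blue=(415,210))
MS=dict(green=(243,229),red=(196,252),yel=(256,268),blue=(225,284))
def track(names=M):
    for n,D,rf in(('top',M,ref),('scene',MS,refs)):
        s=snap(n);im=cv2.cvtColor(s['img'],cv2.COLOR_RGB2BGR)
        for k in names:
            u,v=D[k];r=9;w=20
            m=cv2.matchTemplate(im[v-r-w:v+r+1+w,u-r-w:u+r+1+w],rf[v-r:v+r+1,u-r:u+r+1],cv2.TM_CCOEFF_NORMED)
            _,sc,_,l=cv2.minMaxLoc(m);print(n,k,'shift',l[0]-w,l[1]-w,'score%.2f'%sc)
if __name__=='__main__': track(sys.argv[1:] or M); rep()
E
python3 trk.py; python3 - <<'E'
from fit import *
print('---')
for n,a,b in[('green',T(560,350),S(190,297)),('red',T(702,331),S(47,367)),('yel',T(575,222),S(228,413)),('blue',T(658,212),S(135,462))]:
    print(n,atz(t,a,22),atz(s,b,22))
E
```

```text
top green shift 15 -20 score0.63
top red shift 0 0 score0.99
top yel shift 0 0 score0.93
top blue shift 0 0 score0.99
scene green shift 0 0 score1.00
scene red shift 0 0 score1.00
scene yel shift 0 0 score0.99
scene blue shift 0 0 score1.00
t6.1 tcp [ 455.5 -171.2  317. ] yaw-17.6 q6 -0.23 F [0.3 0.6 0.2] w1.00 g0
station [571.9  33.3   0.1] [-1.4 -0.7  0.1 -0.8  1.4 -1.5 -0.3 -0.1  0.6  0.5 -0.5 -0.2 -1.2  0.3
 -0.3 -0.1  0.2  0.5  0.4  0.4]
rimc [503.7 -43.8 257.9] err3.3 stn [-75.1 -70.5]
knobtop [ 535.8 -162.9  277.2] err0.2 stn [ -54.1 -192. ]
handle [550.2 250.9  84.2] err1.5 stn [ -1.5 218.6]
post [455.2  22.  236. ] err1.9 stn [-117.3   -0.4]
green [ 434.5 -257.5   14.5] err7.2 stn [-163.8 -276.8]
gn [ 451.7 -234.1   17.9] err0.1 stn [-144.4 -255.1]
red [ 452.8 -396.3   17.2] err1.8 stn [-158.4 -416.7]
rn [ 458.9 -425.2   19.9] err1.0 stn [-155.1 -446. ]
yel [ 563.3 -271.8   20.7] err0.1 stn [ -36.9 -303. ]
yn [ 576.7 -298.2   21.4] err4.2 stn [ -26.  -330.5]
blue [ 572.6 -356.5   17.3] err0.7 stn [ -35.4 -388.2]
bn [ 595.  -369.6   14.4] err1.7 stn [ -14.3 -403.3]
keep [469.2  -9.5 190.5] err25.1 stn [-106.2  -33.1]
knob277 [ 535.8 -163.   277. ] [ -54.1 -192.1]
handle86 [549.7 249.6  86. ] [ -2.  217.4]
keep206 [473.2   0.9 206. ] [-101.3  -23.1]
cap [740.5  37.2  55. ] [168.2 -11.7]
bottle [744.5 -46.9  75. ] [164.4 -95.8]
micr [ 648.2 -261.8    0. ] [  48.6 -300.9]
micr [ 695.5 -178.2    0. ] [ 103.5 -222. ]
pink [ 347.6 -275.4   20. ] [-251.9 -286.6]
scopetop [ 741.1 -261.7  282. ] [ 141.1 -309.4]
---
green [ 435.8 -253.1   22. ] [ 438.4 -261.7   22. ]
red [ 453.1 -394.2   22. ] [ 455.7 -397.    22. ]
yel [ 563.1 -271.7   22. ] [ 564.1 -271.9   22. ]
blue [ 572.3 -355.2   22. ] [ 575.3 -356.9   22. ]
```

>>> servo_tool(
  moves=[
    [[-1,-0.06,-0.29,0,-0.036],[-1,-0.06,-0.29,0,-0.036],[-1,-0.06,-0.28,-0.3,-0.036],[-1,0,0,-0.4,0],[-1,0,0,-0.4,0],[-1,0,0,-0.4,0],[-1,0,0,-0.4,0],[-1,0,0,-0.3,0],[-1,0,0,-0.2,0],[-1,0,0,0,0]],
  ],
)

```text
t: 7.07
tcp_pos: [436.2, -248.0, 72.1]
orientation: [-0.005, 0.892, 0.452, -0.002]
wrist_force: [-0.2, 1.0, 0.4]
gripper_width: 0.999
grip_force: 0.0
```

>>> servo_tool(
  moves=[
    [[-1,0,0,-0.3,0],[-1,0,0,-0.2,0],[-1,0,0,0,0],[0.5,0,0,0,0],[1,0,0,0,0],[1,0,0,0,0],[1,0,0,0,0],[1,0,0,0,0],[1,0,0,0,0],[1,0,0,0,0]],
  ],
)

```text
t: 7.9
tcp_pos: [440.6, -253.4, 29.0]
orientation: [0.002, 0.893, 0.45, 0.001]
wrist_force: [-0.3, 0.6, 6.5]
gripper_width: 0.314
grip_force: 60.4
```

```bash
python3 -c "
from h import *
rep();print(W(25,25),W(-25,25),W(25,-25),W(-25,-25))"
```

```text
t7.9 tcp [ 440.6 -253.4   29. ] yaw-36.5 q6 -0.06 F [-0.3  0.6  6.5] w0.31 g60
[594.48373713  60.49218688] [544.69891599  55.85844277] [599.11748125  10.70736575] [549.33266011   6.07362163]
```

>>> servo_tool(
  moves=[
    [[1,0,0,0.4,0],[1,0,0,0.4,0],[1,0,0,0.4,0],[1,0,0,0.4,0],[1,0,0,0.4,0],[1,0,0,0.4,0],[1,0.121,0.288,0.2,0],[1,0.121,0.288,0.2,0],[1,0.121,0.288,0.2,0],[1,0.121,0.288,0,0]],
  ],
)

```text
t: 8.73
tcp_pos: [489.8, -137.0, 333.0]
orientation: [0.004, 0.893, 0.45, 0.003]
wrist_force: [1.1, -1.0, 0.7]
gripper_width: 0.314
grip_force: 59.5
```

>>> servo_tool(
  moves=[
    [[1,0.121,0.288,0,0],[1,0.121,0.288,0,0],[1,0.121,0.288,0,0],[1,0.121,0.288,0,0],[1,0.121,0.288,0,0],[1,0,0,0,0],[1,0,0,-0.2,0],[1,0,0,-0.3,0],[1,0,0,-0.2,0],[1,0,0,0,0]],
  ],
)

```text
t: 9.57
tcp_pos: [544.5, 7.0, 251.9]
orientation: [-0.003, 0.893, 0.45, -0.005]
wrist_force: [-1.2, -0.8, -0.6]
gripper_width: 0.311
grip_force: 59.5
```

>>> servo_tool(
  moves=[
    [[-0.1,0,0,0,0],[-0.1,0,0,0,0],[-0.1,0,0,0,0],[-0.1,0,0,0,0],[-0.1,0,0,0.4,0],[-0.1,0,0,0.4,0],[-1,0.02,-0.31,0,0.0386],[-1,0.02,-0.31,0,0.0386],[-1,0.02,-0.31,0,0.0386],[-1,0.02,-0.31,0,0.0386]],
  ],
)

```text
t: 10.4
tcp_pos: [556.7, -118.5, 339.4]
orientation: [0.002, 0.756, 0.654, 0.001]
wrist_force: [1.1, 0.4, 1.0]
gripper_width: 1.001
grip_force: 0.0
```

>>> servo_tool(
  moves=[
    [[-1,0.02,-0.31,0,0.0386],[-1,0.02,-0.31,0,0.0386],[-1,0.02,-0.31,0,0.0386],[-1,0.02,-0.31,0,0.0386],[-1,0.02,-0.31,0,0.0386],[-1,0,0,0,0],[-1,0,0,-0.2,0],[-1,0,0,-0.3,0],[-1,0,0,0,0],[-1,0,0,0,0]],
  ],
)

```text
t: 11.23
tcp_pos: [565.3, -271.3, 286.0]
orientation: [-0.002, 0.53, 0.848, 0.0]
wrist_force: [-0.1, -0.0, 0.2]
gripper_width: 1.0
grip_force: 0.0
```

```bash
python3 trk.py; python3 - <<'E'
from h import *
s=snap('scene','s1.png');i=cv2.imread('pics/s1.png');cv2.imwrite('pics/c3.png',cv2.resize(i[110:310,170:450],None,fx=2.5,fy=2.5))
E
```

```text
top green shift 18 20 score0.60
top red shift 6 0 score0.47
top yel shift 1 1 score0.77
top blue shift 4 -11 score0.51
scene green shift -13 5 score0.73
scene red shift 0 0 score1.00
scene yel shift 0 0 score0.99
scene blue shift 0 0 score1.00
t11.3 tcp [ 567.  -272.2  289.4] yaw26.1 q6 -1.04 F [ 0.9 -0.8  1.2] w1.00 g0
```

View pics/c3.png

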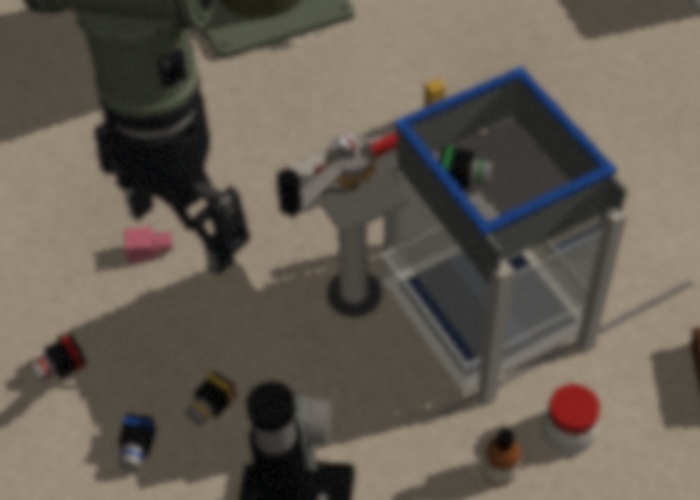

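>>> servo_tool(
  moves=[
    [[-1,-0.03,0,-0.4,0],[-1,0,0,-0.4,0],[-1,0,0,-0.4,0],[-1,0,0,-0.4,0],[-1,0,0,-0.4,0],[-1,0,0,-0.3,0],[-1,0,0,-0.2,0],[-1,0,0,-0.1,0],[-1,0,0,0,0],[-1,0,0,0,0]],
  ],
)

```text
t: 12.22
tcp_pos: [564.6, -272.9, 28.9]
orientation: [0.001, 0.529, 0.848, -0.0]
wrist_force: [-0.2, 0.1, 1.0]
gripper_width: 1.001
grip_force: 0.0
```

>>> servo_tool(
  moves=[
    [[0.5,0,0,0,0],[1,0,0,0,0],[1,0,0,0,0],[1,0,0,0,0],[1,0,0,0,0],[1,0,0,0,0],[1,0,0,0.3,0],[1,0,0,0.4,0],[1,0,0,0.4,0],[1,0,0,0.4,0]],
  ],
)

```text
t: 13.05
tcp_pos: [562.4, -271.7, 178.1]
orientation: [-0.001, 0.529, 0.848, 0.0]
wrist_force: [0.6, -0.1, -0.7]
gripper_width: 0.313
grip_force: 59.8
```

>>> servo_tool(
  moves=[
    [[1,0,0,0.4,0],[1,0,0,0.4,0],[1,0,0,0.4,0],[1,0,0,0.38,0],[1,-0.02,0.364,0,0],[1,-0.02,0.364,0,0],[1,-0.02,0.364,0,0],[1,-0.02,0.364,0,0],[1,-0.02,0.364,0,0],[1,-0.02,0.364,0,0]],
  ],
)

```text
t: 13.88
tcp_pos: [550.4, -52.1, 334.9]
orientation: [-0.0, 0.53, 0.848, -0.0]
wrist_force: [0.7, -0.3, -0.6]
gripper_width: 0.316
grip_force: 59.8
```

>>> servo_tool(
  moves=[
    [[1,-0.02,0.364,0,0],[1,-0.02,0.364,0,0],[1,-0.02,0.364,0,0],[1,0,0,0,0],[1,0,0,-0.3,0],[1,0,0,-0.3,0],[1,0,0,-0.2,0],[1,0,0,0,0],[-0.1,0,0,0,0],[-0.1,0,0,0,0]],
  ],
)

```text
t: 14.72
tcp_pos: [546.2, 55.1, 256.9]
orientation: [0.001, 0.53, 0.848, 0.001]
wrist_force: [-0.8, 0.1, 0.5]
gripper_width: 0.547
grip_force: 0.0
```

>>> servo_tool(
  moves=[
    [[-0.1,0,0,0,0],[-0.1,0,0,0.4,0],[-0.1,0,0,0.4,0],[-1,0.025,-0.374,0,0.0325],[-1,0.025,-0.374,0,0.0325],[-1,0.025,-0.374,0,0.0325],[-1,0.025,-0.374,0,0.0325],[-1,0.025,-0.374,0,0.0325],[-1,0.025,-0.374,0,0.0325],[-1,0.025,-0.374,0,0]],
  ],
)

```text
t: 15.55
tcp_pos: [563.2, -208.8, 337.9]
orientation: [0.002, 0.247, 0.969, -0.001]
wrist_force: [1.1, -0.0, -0.3]
gripper_width: 0.999
grip_force: 0.0
```

>>> servo_tool(
  moves=[
    [[-1,0.025,-0.374,0,0],[-1,0.025,-0.374,0,0],[-1,0.025,-0.374,0,0],[-1,0.025,-0.374,0,0],[-1,0,0,-0.2,0],[-1,0,0,-0.2,0],[-1,0,0,0,0],[-1,0,0,0,0],[-1,0,0,0,0],[-1,0,0,0,0]],
  ],
)

```text
t: 16.38
tcp_pos: [573.7, -356.1, 298.2]
orientation: [0.002, 0.249, 0.969, -0.001]
wrist_force: [0.0, -0.1, 0.2]
gripper_width: 1.0
grip_force: 0.0
```

```bash
python3 trk.py blue red
```

```text
top blue shift -2 -1 score0.69
top red shift 18 16 score0.55
scene blue shift 0 0 score1.00
scene red shift 0 0 score1.00
t16.5 tcp [ 573.5 -356.   297.6] yaw61.2 q6 -1.75 F [-0.7  0.8 -1.4] w1.00 g0
```

>>> servo_tool(
  moves=[
    [[-1,0,0,-0.4,0],[-1,0,0,-0.4,0],[-1,0,0,-0.4,0],[-1,0,0,-0.4,0],[-1,0,0,-0.4,0],[-1,0,0,-0.4,0],[-1,0,0,-0.2,0],[-1,0,0,-0.08,0],[-1,0,0,0,0],[-1,0,0,0,0]],
  ],
)

```text
t: 17.32
tcp_pos: [574.0, -356.7, 28.9]
orientation: [0.001, 0.249, 0.969, -0.001]
wrist_force: [1.0, -0.4, 0.6]
gripper_width: 1.001
grip_force: 0.0
```

>>> servo_tool(
  moves=[
    [[0.5,0,0,0,0],[1,0,0,0,0],[1,0,0,0,0],[1,0,0,0,0],[1,0,0,0,0],[1,0,0,0,0],[1,0,0,0.3,0],[1,0,0,0.4,0],[1,0,0,0.4,0],[1,0,0,0.4,0]],
  ],
)

```text
t: 18.15
tcp_pos: [571.9, -355.4, 177.9]
orientation: [-0.001, 0.249, 0.968, 0.0]
wrist_force: [1.2, -0.1, -0.4]
gripper_width: 0.316
grip_force: 58.5
```

>>> servo_tool(
  moves=[
    [[1,0,0,0.4,0],[1,0,0,0.4,0],[1,0,0,0.4,0],[1,0,0,0.38,0],[1,0.025,0.367,0,0],[1,0.025,0.367,0,0],[1,0.025,0.367,0,0],[1,0.025,0.367,0,0],[1,0.025,0.367,0,0],[1,0.025,0.367,0,0]],
  ],
)

```text
t: 18.98
tcp_pos: [587.1, -134.0, 334.9]
orientation: [-0.0, 0.249, 0.968, 0.0]
wrist_force: [0.7, -0.3, -1.3]
gripper_width: 0.316
grip_force: 58.5
```

>>> servo_tool(
  moves=[
    [[1,0.025,0.367,0,0],[1,0.025,0.367,0,0],[1,0.025,0.367,0,0],[1,0.025,0.367,0,0],[1,0,0,0,0],[1,0,0,-0.3,0],[1,0,0,-0.3,0],[1,0,0,-0.2,0],[1,0,0,0,0],[-0.1,0,0,0,0]],
  ],
)

```text
t: 19.82
tcp_pos: [596.6, 10.8, 253.8]
orientation: [-0.002, 0.249, 0.968, -0.0]
wrist_force: [0.3, 0.2, 1.0]
gripper_width: 0.439
grip_force: 0.0
```

>>> servo_tool(
  moves=[
    [[-0.1,0,0,0,0],[-0.1,0,0,0,0],[-0.1,0,0,0.4,0],[-0.1,0,0,0.4,0],[-1,-0.119,-0.339,0,-0.034],[-1,-0.119,-0.339,0,-0.034],[-1,-0.119,-0.339,0,-0.034],[-1,-0.119,-0.339,0,-0.034],[-1,-0.119,-0.339,0,-0.034],[-1,-0.119,-0.339,0,-0.034]],
  ],
)

```text
t: 20.65
tcp_pos: [526.3, -194.3, 338.1]
orientation: [0.002, 0.544, 0.839, 0.0]
wrist_force: [0.5, 0.0, 0.2]
gripper_width: 1.002
grip_force: 0.0
```

>>> servo_tool(
  moves=[
    [[-1,-0.119,-0.339,0,-0.034],[-1,-0.119,-0.339,0,-0.034],[-1,-0.119,-0.339,0,0],[-1,-0.119,-0.339,0,0],[-1,-0.119,-0.339,0,0],[-1,-0.119,-0.339,0,0],[-1,0,0,-0.2,0],[-1,0,0,-0.2,0],[-1,0,0,0,0],[-1,0,0,0,0]],
  ],
)

```text
t: 21.48
tcp_pos: [454.6, -395.9, 295.8]
orientation: [-0.0, 0.628, 0.778, 0.0]
wrist_force: [0.4, 1.3, 0.3]
gripper_width: 1.001
grip_force: 0.0
```

```bash
python3 trk.py red; python3 - <<'E'
from h import *
s=snap('scene','s2.png');i=cv2.imread('pics/s2.png');cv2.imwrite('pics/c4.png',cv2.resize(i[110:310,170:450],None,fx=2.5,fy=2.5))
E
```

```text
top red shift 0 0 score1.00
scene red shift 0 0 score1.00
t21.6 tcp [ 455.7 -396.2  297.7] yaw12.2 q6 -1.07 F [-0.2  0.   0.3] w1.00 g0
```

View pics/c4.png

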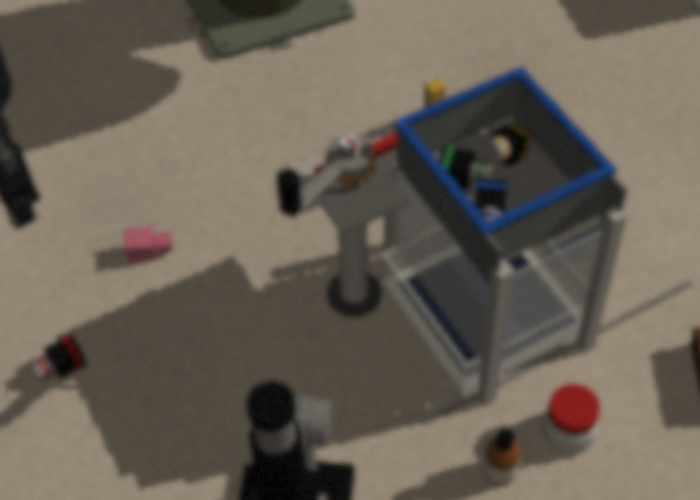

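>>> servo_tool(
  moves=[
    [[-1,-0.01,0,-0.4,0],[-1,0,0,-0.4,0],[-1,0,0,-0.4,0],[-1,0,0,-0.4,0],[-1,0,0,-0.4,0],[-1,0,0,-0.4,0],[-1,0,0,-0.2,0],[-1,0,0,-0.08,0],[-1,0,0,0,0],[-1,0,0,0,0]],
  ],
)

```text
t: 22.47
tcp_pos: [455.4, -397.0, 29.2]
orientation: [0.002, 0.628, 0.778, -0.0]
wrist_force: [0.4, 0.8, 0.3]
gripper_width: 1.0
grip_force: 0.0
```

>>> servo_tool(
  moves=[
    [[0.5,0,0,0,0],[1,0,0,0,0],[1,0,0,0,0],[1,0,0,0,0],[1,0,0,0,0],[1,0,0,0,0],[1,0,0,0.3,0],[1,0,0,0.4,0],[1,0,0,0.4,0],[1,0,0,0.4,0]],
  ],
)

```text
t: 23.3
tcp_pos: [453.2, -395.0, 178.0]
orientation: [-0.001, 0.628, 0.778, 0.0]
wrist_force: [0.8, -1.9, -0.3]
gripper_width: 0.316
grip_force: 59.8
```

>>> servo_tool(
  moves=[
    [[1,0,0,0.4,0],[1,0,0,0.4,0],[1,0,0,0.4,0],[1,0,0,0.38,0],[1,0.1085,0.35,0,0],[1,0.1085,0.35,0,0],[1,0.1085,0.35,0,0],[1,0.1085,0.35,0,0],[1,0.1085,0.35,0,0],[1,0.1085,0.35,0,0]],
  ],
)

```text
t: 24.13
tcp_pos: [518.8, -183.9, 334.9]
orientation: [-0.0, 0.628, 0.778, -0.0]
wrist_force: [0.1, -1.0, 0.1]
gripper_width: 0.311
grip_force: 59.8
```

>>> servo_tool(
  moves=[
    [[1,0.1085,0.35,0,0],[1,0.1085,0.35,0,0],[1,0.1085,0.35,0,0],[1,0.1085,0.35,0,0],[1,0.1085,0.35,0,0],[1,0.1085,0.35,0,0],[1,0.1085,0.35,0,0],[1,0,0,0,0],[1,0,0,0,0],[1,0,0,-0.3,0]],
  ],
)

```text
t: 24.97
tcp_pos: [598.4, 59.0, 311.9]
orientation: [0.006, 0.628, 0.779, 0.004]
wrist_force: [2.2, 0.1, -0.1]
gripper_width: 0.314
grip_force: 59.8
```

>>> servo_tool(
  moves=[
    [[1,0,0,-0.3,0],[1,0,0,-0.2,0],[1,0,0,0,0],[-0.1,0,0,0,0],[-0.1,0,0,0,0],[-0.1,0,0,0,0],[-0.1,0,0,0.4,0],[-0.1,0,0,0.4,0],[-0.1,0,0,0,0],[-0.1,0,0,0,0]],
  ],
)

```text
t: 25.8
tcp_pos: [597.2, 58.9, 341.4]
orientation: [0.004, 0.628, 0.778, 0.003]
wrist_force: [0.9, 1.5, -0.8]
gripper_width: 0.55
grip_force: 0.0
```

```bash
python3 - <<'E'
from h import *
np.set_printoptions(precision=3,suppress=True)
k=lambda a:W(-85+85*np.sin(a),-115-85*np.cos(a))
print(k(.382),k(-.2),k(1.1),W(-85,-115))
for a,b,n in((.382,1.12,5),(1.12,-.22,9),(-.22,1.12,9)):
    print(np.diff([k(x) for x in np.linspace(a,b,n+1)],axis=0)/100)
rep()
s=snap('top','t1.png');i=cv2.imread('pics/t1.png');cv2.imwrite('pics/c5.png',cv2.resize(i[150:280,200:380],None,fx=4,fy=4))
E
```

```text
[ 536.791 -164.697] [ 488.838 -173.612] [ 576.931 -120.469] [497.932 -89.1  ]
[[0.107 0.065]
 [0.096 0.08 ]
 [0.083 0.094]
 [0.069 0.105]
 [0.052 0.114]]
[[-0.053 -0.115]
 [-0.069 -0.106]
 [-0.084 -0.094]
 [-0.097 -0.081]
 [-0.108 -0.065]
 [-0.117 -0.049]
 [-0.123 -0.031]
 [-0.126 -0.012]
 [-0.126  0.007]]
[[ 0.126 -0.007]
 [ 0.126  0.012]
 [ 0.123  0.031]
 [ 0.117  0.049]
 [ 0.108  0.065]
 [ 0.097  0.081]
 [ 0.084  0.094]
 [ 0.069  0.106]
 [ 0.053  0.115]]
t25.8 tcp [597.2  58.9 341.4] yaw12.2 q6 -0.26 F [ 0.9  1.5 -0.8] w0.55 g0
```

>>> servo_tool(
  moves=[
    [[-1,-0.08,-0.37,0,0.014],[-1,-0.1,-0.37,0,0.014],[-1,-0.1,-0.37,0,0.014],[-1,-0.1,-0.37,0,0.014],[-1,-0.12,-0.37,0,0.014],[-1,-0.11,-0.37,0,0.014],[-1,0,0,0,0],[-1,0,0,0,0],[-1,0,0,0,0],[-1,0,0,0,0]],
  ],
)

```text
t: 26.68
tcp_pos: [534.0, -161.6, 334.7]
orientation: [-0.001, 0.52, 0.854, 0.0]
wrist_force: [-0.6, 0.4, 0.9]
gripper_width: 0.999
grip_force: 0.0
```

View pics/c5.png

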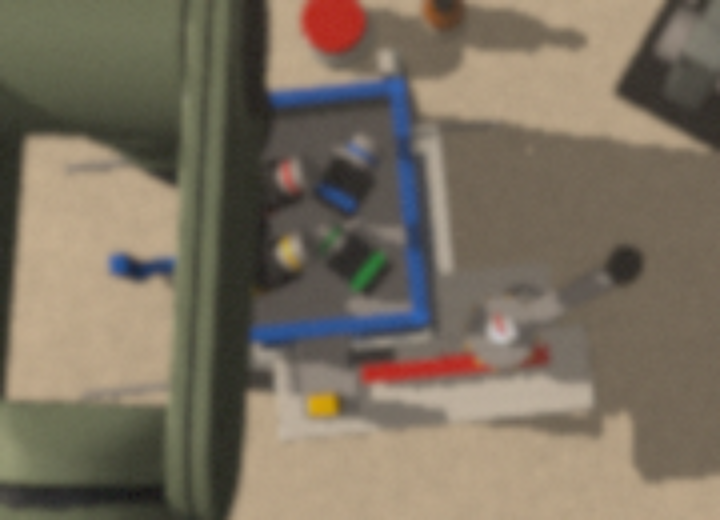

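All four mounts are in the hopper: red (290,175), blue (350,170), yellow (285,250) and green (355,260). Now I grip the knob and drive the ratchet.

>>> servo_tool(
  moves=[
    [[-1,0.02,-0.02,-0.3,0],[-1,0,0,-0.3,0],[-1,0,0,-0.1,0],[-1,0,0,0,0],[0.3,0,0,0,0],[1,0,0,0,0],[1,0,0,0,0],[1,0,0,0,0],[1,0,0,0,0],[1,0,0,0,0]],
  ],
)

```text
t: 27.52
tcp_pos: [536.5, -165.0, 266.7]
orientation: [0.001, 0.52, 0.854, 0.0]
wrist_force: [-1.4, 0.1, 3.1]
gripper_width: 0.237
grip_force: 58.5
```

>>> servo_tool(
  moves=[
    [[1,0.107,0.065,0,0.0376],[1,0.096,0.08,0,0.0376],[1,0.083,0.094,0,0.0376],[1,0.069,0.105,0,0.0376],[1,0.052,0.114,0,0.0376],[1,0,0,0,0],[1,0,0,0,0],[1,0,0,0,0],[1,0,0,0,0],[1,0,0,0,0]],
  ],
)

```text
t: 28.35
tcp_pos: [577.6, -122.5, 266.7]
orientation: [0.003, 0.249, 0.968, -0.003]
wrist_force: [1.2, -8.3, 0.9]
gripper_width: 0.239
grip_force: 59.3
```

>>> servo_tool(
  moves=[
    [[1,-0.053,-0.115,0,-0.0376],[1,-0.069,-0.106,0,-0.0376],[1,-0.084,-0.094,0,-0.0376],[1,-0.097,-0.081,0,-0.0376],[1,-0.108,-0.065,0,-0.0376],[1,-0.117,-0.049,0,-0.0376],[1,-0.123,-0.031,0,-0.0376],[1,-0.126,-0.012,0,-0.0376],[1,-0.126,0.007,0,-0.0376],[1,0,0,0,0]],
  ],
)

```text
t: 29.18
tcp_pos: [488.4, -175.8, 266.9]
orientation: [0.005, 0.708, 0.707, 0.001]
wrist_force: [7.7, -4.8, -2.8]
gripper_width: 0.241
grip_force: 60.3
```

>>> servo_tool(
  moves=[
    [[1,0.126,-0.007,0,0.0376],[1,0.126,0.012,0,0.0376],[1,0.123,0.031,0,0.0376],[1,0.117,0.049,0,0.0376],[1,0.108,0.065,0,0.0376],[1,0.097,0.081,0,0.0376],[1,0.084,0.094,0,0.0376],[1,0.069,0.106,0,0.0376],[1,0.053,0.115,0,0.0376],[1,0,0,0,0]],
  ],
)

```text
t: 30.02
tcp_pos: [578.6, -123.5, 267.0]
orientation: [0.004, 0.246, 0.969, -0.005]
wrist_force: [0.9, -14.1, 0.8]
gripper_width: 0.24
grip_force: 60.7
```

>>> servo_tool(
  moves=[
    [[1,-0.053,-0.115,0,-0.0376],[1,-0.069,-0.106,0,-0.0376],[1,-0.084,-0.094,0,-0.0376],[1,-0.097,-0.081,0,-0.0376],[1,-0.108,-0.065,0,-0.0376],[1,-0.117,-0.049,0,-0.0376],[1,-0.123,-0.031,0,-0.0376],[1,-0.126,-0.012,0,-0.0376],[1,-0.126,0.007,0,-0.0376],[1,0,0,0,0]],
  ],
)

```text
t: 30.85
tcp_pos: [488.4, -177.7, 267.4]
orientation: [0.007, 0.708, 0.706, 0.0]
wrist_force: [6.4, -9.1, -2.1]
gripper_width: 0.241
grip_force: 60.5
```

```bash
python3 - <<'E'
from h import *
rep();s=snap('top','t2.png');q=snap('scene','s3.png')
i=cv2.imread('pics/t2.png')[190:290,260:380];j=cv2.imread('pics/s3.png')[120:220,270:390]
cv2.imwrite('pics/c6.png',np.hstack([cv2.resize(x,None,fx=3.3,fy=3.3,interpolation=cv2.INTER_CUBIC) for x in(i,j)]))
for b in(0,1,2,3,3.5,4.5): print(b,P(s,[*W(-108,-22-8*b),206]).round(1),P(q,[*W(-108,-22-8*b),206]).round(1))
E
```

```text
t30.9 tcp [ 488.4 -177.7  267.4] yaw-0.2 q6 -0.51 F [ 6.4 -9.1 -2.1] w0.24 g61
0 [290.2 246. ] [337.9 157.7]
1 [293.3 245.7] [335.1 158.9]
2 [296.4 245.3] [332.3 160.1]
3 [299.5 245. ] [329.6 161.3]
3.5 [301.1 244.9] [328.2 161.9]
4.5 [304.2 244.5] [325.4 163.1]
```

View pics/c6.png

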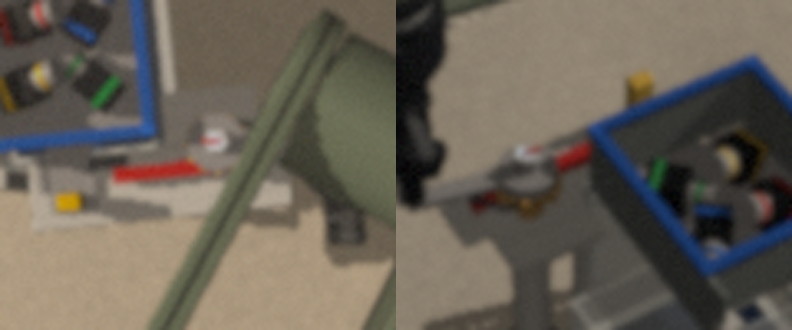

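>>> servo_tool(
  moves=[
    [[1,0.126,-0.007,0,0.0376],[1,0.126,0.022,0,0.0376],[1,0.123,0.041,0,0.0376],[1,0.117,0.049,0,0.0376],[1,0.108,0.065,0,0.0376],[1,0.097,0.081,0,0.0376],[1,0.084,0.094,0,0.0376],[1,0.069,0.106,0,0.0376],[1,0.053,0.115,0,0.0376],[1,0,0,0,0]],
  ],
)

```text
t: 31.78
tcp_pos: [580.8, -122.9, 267.7]
orientation: [0.007, 0.246, 0.969, -0.006]
wrist_force: [7.8, -18.6, -1.6]
gripper_width: 0.237
grip_force: 60.6
```

>>> servo_tool(
  moves=[
    [[1,-0.053,-0.115,0,-0.0376],[1,-0.069,-0.106,0,-0.0376],[1,-0.084,-0.094,0,-0.0376],[1,-0.097,-0.081,0,-0.0376],[1,-0.108,-0.065,0,-0.0376],[1,-0.117,-0.049,0,-0.0376],[1,-0.123,-0.031,0,-0.0376],[1,-0.126,-0.012,0,-0.0376],[1,-0.126,0.007,0,-0.0376],[1,0,0,0,0]],
  ],
)

```text
t: 32.62
tcp_pos: [488.4, -178.0, 268.2]
orientation: [0.009, 0.708, 0.706, -0.002]
wrist_force: [4.4, -14.6, -1.1]
gripper_width: 0.241
grip_force: 60.1
```

>>> servo_tool(
  moves=[
    [[1,0.126,-0.007,0,0.0376],[1,0.126,0.022,0,0.0376],[1,0.123,0.031,0,0.0376],[1,0.117,0.049,0,0.0376],[1,0.108,0.065,0,0.0376],[1,0.097,0.081,0,0.0376],[1,0.084,0.094,0,0.0376],[1,0.069,0.106,0,0.0376],[1,0.053,0.115,0,0.0376],[1,0,0,0,0]],
  ],
)

```text
t: 33.45
tcp_pos: [581.9, -122.4, 268.5]
orientation: [0.009, 0.247, 0.969, -0.006]
wrist_force: [10.9, -15.9, -1.2]
gripper_width: 0.239
grip_force: 60.1
```

```bash
cat > bar.py <<'E'
from h import *
rep();s=snap('top','t3.png')
h=cv2.cvtColor(s['img'],cv2.COLOR_RGB2HSV)[225:256,270:340].astype(int)
m=((h[...,0]<8)|(h[...,0]>172))&(h[...,1]>150)&(h[...,2]>70)
c=np.where(m.sum(0)>=2)[0];print('red cols',c+270)
h=cv2.cvtColor(cv2.imread('pics/top0.png'),cv2.COLOR_BGR2HSV)[225:256,270:340].astype(int)
m=((h[...,0]<8)|(h[...,0]>172))&(h[...,1]>150)&(h[...,2]>70)
print('ref',np.where(m.sum(0)>=2)[0]+270)
E
python3 bar.py
```

```text
t33.5 tcp [ 581.9 -122.4  268.5] yaw61.4 q6 -1.42 F [ 10.9 -15.9  -1.2] w0.24 g60
red cols [302 303 304 305 306 307 308 309 310 311 312 313 314 315 316 317 318 319
 334 335 336 337 338 339]
ref [291 292 293 294 295 296 297 298 299 300 301 302 303 304 305 306 307 308
 309 310 311 312 313 314 315 316 317 318 319 334]
```

The bar tip has moved from column 291 to 302, which puts the bolt at about 3.6 rad. The bar is clear, so I go for the latch post.

>>> servo_tool(
  moves=[
    [[-1,0,0,0,0],[-1,0,0,0,0],[-1,0,0,0,0],[-1,0,0,0.35,0],[-1,0,0,0.35,0],[-1,-0.25,0.29,0,0.037],[-1,-0.25,0.29,0,0.037],[-1,-0.25,0.29,0,0.037],[-1,-0.25,0.29,0,0.037],[-1,-0.25,0.29,0,0.037]],
  ],
)

```text
t: 34.33
tcp_pos: [449.8, 30.5, 335.0]
orientation: [-0.0, -0.042, 0.999, 0.0]
wrist_force: [0.4, 1.2, 0.9]
gripper_width: 1.003
grip_force: 0.0
```

>>> servo_tool(
  moves=[
    [[0,0,0,0,0],[0,0,0,0,0],[0,0,0,0,0],[0,0,0,0,0],[0,0,0,0,0],[0,0,0,0,0],[0,0,0,0,0],[0,0,0,0,0],[0,0,0,0,0],[0,0,0,0,0]],
  ],
)

```text
t: 35.17
tcp_pos: [451.7, 28.9, 335.2]
orientation: [-0.0, -0.039, 0.999, 0.0]
wrist_force: [-0.6, -0.3, 0.2]
gripper_width: 0.499
grip_force: 0.0
```

```bash
python3 -c "
from h import *
rep();print(W(-118,0),I(ctrl.get_state()['tcp_pos']))"
```

```text
t35.2 tcp [451.7  28.9 335.2] yaw94.4 q6 -1.78 F [-0.6 -0.3  0.2] w0.50 g0
[454.41602074  22.34726814] [-120.06190413    6.73170486]
```

>>> servo_tool(
  moves=[
    [[0,0.03,-0.068,-0.2,0.005],[0,0,0,-0.3,0],[0,0,0,-0.3,0],[0,0,0,-0.15,0],[0,0,0,0,0],[1,0,0,0,0],[1,0,0,0,0],[1,0,0,0,0],[1,0,0,0,0],[1,0,0,0,0]],
  ],
)

```text
t: 36.0
tcp_pos: [455.6, 23.0, 242.0]
orientation: [0.002, -0.047, 0.999, 0.001]
wrist_force: [-1.4, 5.1, 3.7]
gripper_width: 0.194
grip_force: 59.7
```

```bash
python3 bar.py; python3 - <<'E'
from h import *
i=cv2.imread('pics/t3.png')[170:270,210:330]
cv2.imwrite('pics/c7.png',cv2.resize(i,None,fx=4,fy=4,interpolation=cv2.INTER_CUBIC))
E
```

```text
t36.0 tcp [455.6  23.  242. ] yaw95.4 q6 -1.81 F [-1.4  5.1  3.7] w0.19 g60
red cols [302 303 304 305 306 307 308 309 310 311 312 313 314 315 316 317 318 319
 334 335 336 337 338 339]
ref [291 292 293 294 295 296 297 298 299 300 301 302 303 304 305 306 307 308
 309 310 311 312 313 314 315 316 317 318 319 334]
```

View pics/c7.png

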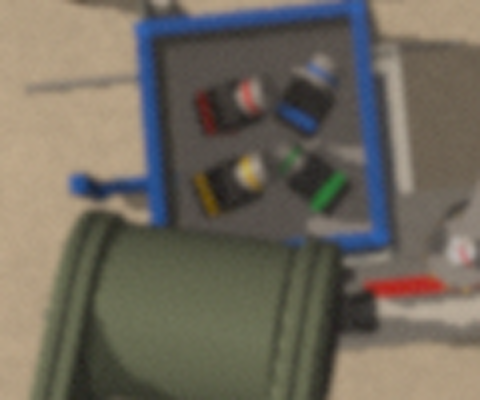

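The four mounts lie in the shut hopper and the post is gripped (18 mm). I pull it now.

>>> servo_tool(
  moves=[
    [[1,-0.043,-0.004,0,0],[1,-0.043,-0.004,0,0],[1,-0.043,-0.004,0,0],[1,-0.043,-0.004,0,0],[1,-0.043,-0.004,0,0],[1,-0.043,-0.004,0,0],[1,-0.043,-0.004,0,0],[1,-0.04,-0.004,0,0],[1,0,0,0,0],[1,0,0,0,0]],
  ],
)

```text
t: 36.88
tcp_pos: [421.5, 19.8, 242.0]
orientation: [0.002, -0.047, 0.999, 0.001]
wrist_force: [-0.9, 5.8, 4.1]
gripper_width: 0.193
grip_force: 59.7
```

>>> servo_tool(
  moves=[
    [[1,0,0,0,0],[1,0,0,0,0],[1,0,0,0,0],[0,0,0,0,0],[0,0,0,0,0],[0,0,0,0,0],[0,0,0,0.3,0],[0,0,0,0.3,0],[0,0,0,0.3,0],[0,0,0,0,0]],
  ],
)

```text
t: 37.72
tcp_pos: [423.9, 18.0, 337.2]
orientation: [0.006, -0.047, 0.999, -0.002]
wrist_force: [1.0, -0.1, 0.5]
gripper_width: 0.5
grip_force: 0.0
```

```bash
python3 - <<'E'
from h import *
rep();snap('top','t4.png');snap('scene','s4.png')
i=cv2.imread('pics/t4.png')[160:260,210:330];j=cv2.imread('pics/s4.png')[130:250,310:440]
cv2.imwrite('pics/c8.png',np.hstack([cv2.resize(x,(396,400),interpolation=cv2.INTER_CUBIC) for x in(i,j)]))
E
```

```text
t37.7 tcp [423.9  18.  337.2] yaw95.3 q6 -1.83 F [ 1.  -0.1  0.5] w0.50 g0
```

View pics/c8.png

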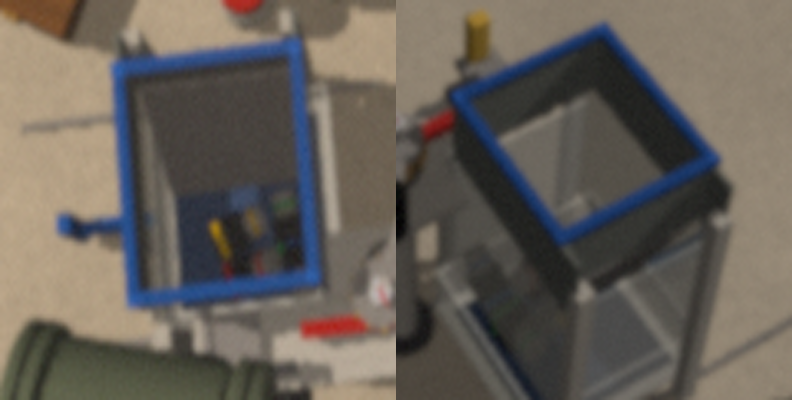

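The floor is open and the mounts are in the tub (top crop (250,235)). Now the tub handle.

>>> servo_tool(
  moves=[
    [[-1,0.22,0.28,0,0],[-1,0.22,0.28,0,0],[-1,0.22,0.28,0,0],[-1,0.22,0.28,0,0],[-1,0.23,0.29,0,0],[-1,0.24,0.29,0,0],[-1,0,0,0,0],[-1,0,0,-0.3,0],[-1,0,0,-0.35,0],[-1,0,0,-0.35,0]],
  ],
)

```text
t: 38.65
tcp_pos: [555.1, 188.8, 228.1]
orientation: [-0.0, -0.047, 0.999, -0.0]
wrist_force: [0.6, -0.4, -1.2]
gripper_width: 1.0
grip_force: 0.0
```

>>> servo_tool(
  moves=[
    [[-1,0,0,-0.35,0],[-1,0,0,-0.35,0],[-1,0,0,-0.35,0],[-1,0,0,-0.35,0],[-1,0,0,-0.22,0],[-1,0,0,0,0],[-1,0,0,0,0],[-1,0,0,0,0],[-1,0,0,0,0],[-1,0,0,0,0]],
  ],
)

```text
t: 39.48
tcp_pos: [557.4, 189.3, 70.7]
orientation: [0.002, -0.047, 0.999, 0.0]
wrist_force: [0.1, 0.3, -0.9]
gripper_width: 1.003
grip_force: 0.0
```

>>> servo_tool(
  moves=[
    [[0.3,0,0,0,0],[1,0,0,0,0],[1,0,0,0,0],[1,0,0,0,0],[1,0,0,0,0],[1,0,0,0,0],[1,0,0,0,0],[1,-0.005,0.05,0,0],[1,-0.01,0.1,0,0],[1,-0.01,0.1,0,0]],
  ],
)

```text
t: 40.32
tcp_pos: [553.1, 214.5, 68.4]
orientation: [0.0, -0.046, 0.999, -0.0]
wrist_force: [0.3, -2.0, 1.5]
gripper_width: 0.155
grip_force: 58.7
```

>>> servo_tool(
  moves=[
    [[1,-0.01,0.1,0,0],[1,-0.01,0.1,0,0],[1,-0.01,0.1,0,0],[1,-0.01,0.1,0,0],[1,-0.01,0.1,0,0],[1,-0.01,0.1,0,0],[1,-0.01,0.1,0,0],[1,0,0.05,0,0],[1,0,0.03,0,0],[1,0,0,0,0]],
  ],
)

```text
t: 41.15
tcp_pos: [546.2, 288.0, 68.3]
orientation: [-0.001, -0.047, 0.999, -0.004]
wrist_force: [0.9, -16.9, 6.3]
gripper_width: 0.152
grip_force: 60.6
```

>>> servo_tool(
  moves=[
    [[1,0,0,0,0],[1,0,0,0,0],[-1,0,0,0,0],[-1,0,0,0,0],[-1,0,0,0,0],[-1,0,0,0,0],[-1,0,0,0.3,0],[-1,0,0,0.4,0],[-1,0,0,0.4,0],[-1,0,0,0.4,0]],
  ],
)

```text
t: 41.98
tcp_pos: [545.1, 292.6, 219.3]
orientation: [-0.001, -0.047, 0.999, 0.0]
wrist_force: [1.1, 0.5, 0.4]
gripper_width: 1.001
grip_force: 0.0
```

>>> servo_tool(
  moves=[
    [[-1,-0.2,0.3,0,0],[-1,-0.2,0.3,0,0],[-1,-0.2,0.3,0,0],[-1,-0.2,0.2,0,0],[-1,0,0,0,0],[-1,0,0,0,0],[-1,0,0,0,0],[-1,0,0,0,0],[-1,0,0,0,0],[-1,0,0,0,0]],
  ],
)

```text
t: 42.82
tcp_pos: [466.9, 401.2, 218.2]
orientation: [-0.0, -0.046, 0.999, -0.0]
wrist_force: [-0.1, 0.0, 0.4]
gripper_width: 0.997
grip_force: 0.0
```

```bash
python3 - <<'E'
from h import *
rep();snap('top','t5.png');snap('scene','s5.png')
i=cv2.imread('pics/t5.png')[120:260,180:420];j=cv2.imread('pics/s5.png')[120:300,240:500]
cv2.imwrite('pics/c9.png',np.vstack([cv2.resize(x,(480,290),interpolation=cv2.INTER_CUBIC) for x in(i,j)]))
E
```

```text
t42.8 tcp [466.9 401.2 218.2] yaw95.3 q6 -1.09 F [-0.1  0.   0.4] w1.00 g0
```

View pics/c9.png

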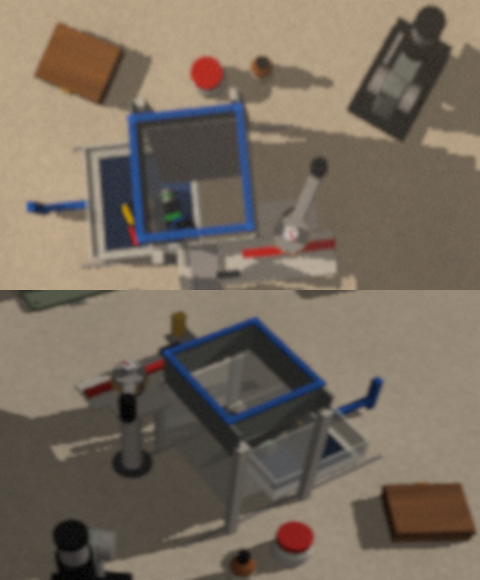

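The tub is at its out stop with the mounts in it (yellow/red at (130,225), green at (170,210)). The bystanders have not moved.

```bash
python3 -c "
from h import *
print(ctrl.hand_in())"
```

```text
the job is handed in; nothing more can be done
None
```

The job is handed in: all four mounts went into the locked hopper, the lock bar was ratcheted clear, the latch was pulled, and the tub is out at its stop, though in the last pictures I saw only red, yellow and green in it, not blue.

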